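# Zero the thickness comparator on its master bar, then gauge the wooden sleeper

### The arm

A 6-joint arm with a two-finger parallel gripper is mounted at the origin on a cart in front of the work surface, level with it; the furniture and walls round the work are solid. World frame = base frame: x ahead of the robot, y to its left, z up, the work surface at z = 0. Lengths are in m, angles in rad, forces in N, time in s.
With the tool pointing down it reaches from about 0.3 to 0.875 m from the base axis. Payload 6.4 kg.
Tool frame: the origin (TCP) lies midway between the tips of the shut fingers; the grasp point (between the pads) lies 19 mm behind it; x points along the fingers, y is the direction in which the jaws open and shut, and the axes are right-handed (so a half turn about x gives the same grasp; the last joint's range is limited). The gripper opens to 88 mm and grips with 3 to 60 N. Pads are 18 mm wide; open, the fingers measure 123 mm over their backs; the gripper's body (75 mm by 187 mm) begins 45 mm behind the grasp point.
Start: joints at [0.909, 0.181, 1.607, -0, 1.354, -0.206], TCP at [0.253, 0.516, 0.239] pointing down, gripper open.
Joint ranges: [-2.99, 2.99], [-0.89, 2.07], [0.3, 2.58], [-1.14, 4.28], [0, 2.63], [-3.12, 3.12]. Speed limits (rad/s): [2.57, 2.57, 3.01, 3.14, 3.14, 3.14].

### API

Orientations are given as a unit quaternion [w, x, y, z].
In Python, from plant import bot gives the robot as it stands.
- The arm moves only by the tool drive_tool, never from a script. Its argument "targets" is one flat list of numbers, 5 for each row, row after row: the shift along the world's x, y, z in m, then the turn about the world's z in degrees, then the finger opening in m, from 0 to 0.0881. A call has 1 to 5 rows; each row shifts and turns the commanded pose from where the row before left it; what a row does not reach is not made up. A row lasts 1/8 s, in which the tool goes at most 62.5 mm and 10.7 degrees, less where a joint would pass 70% of its speed; a pose out of reach is approached as far as the arm can. A call is refused whole if a number of a shift passes 0.0625 or a number of a turn 10.7, either way. A call with a gripper value outside its range is refused whole. The fingers move at their own pace and stop on an object; "squeeze" is the grip in N (left out, the last holds). Time passes only in rows, so rows that do not move let the fingers close. It gives the time, the measured TCP pose, the force and the opening at its end, in the units of the state.
- bot.read_state(): the state, without advancing time (a new reading comes with each control period).
- bot.camera(name): name is "side" or "top"; returns the picture (480x640x3 uint8, red, green, blue); there is no depth.
- bot.camera_model(name): a dict with "mtx" (3x3 intrinsics, pixels), "xyz" and "orientation" of the camera in the world. Camera axes: x right, y up, looking along -z (the intrinsics and any distortion apply to the point x, -y, -z); pixel columns grow to the right and rows downward; lengths in m; the calibration is good to about 2 mm. A picture is of the moment at which its call begins. camera_model takes no time and is no camera call.
- bot.hand_in(): hands the job in, once; it reports no verdict.
Trained networks look in the newest picture that a camera, given by its name, has taken for a name from the list of things; names that differ only in an ending like _2 or _b are one class to them, and where a whole thing is asked for, a point or a joint stands for the part that bears it (a point fixed in the world has none). Each returns a list of dicts, best first, with "confidence" (0 to 1); they miss things now and then, are a little off and sometimes report something else, mostly with a low value. They report only what shows in the picture. A call takes as long as a camera call. They do not tell look-alikes from the thing itself.
- bot.find_in(target, camera): "pixel" ([row, column] in pixels, amid what is visible of it).
- bot.cut_out(target, camera): "pixels" (480x640 bool, what is visible of it) and "pixel" ([row, column] in pixels, amid what is visible of it).
- bot.place_of(target, camera): "pixel" ([row, column] in pixels: a listed point, or the origin of a listed thing).
The state is a dict: "time": time; "qpos": joint angles; "joint_vel": joint speeds; "joint_torque": joint torques, N m; "ee_pos": TCP position; "eef_rot": TCP orientation; "contact_force": force on the tool from outside, world axes, zero at the start; "torque": the same for the moment, N m; "opening": opening from 0.0 (shut) to 1.0 (fully open).
Only numpy, scipy, OpenCV 4.12 (cv2) and the standard library are available. Lean on these libraries where they do the work, as an engineer would, in place of code of your own. Each camera call takes 0.05 s, during which the arm holds its last target.

### The job

Turn the black ring on top of the thickness comparator until its white mark stands over the needle, while the grey metal master bar is still under the plunger. Then draw the master out and lay it flat on the bench clear of the comparator, and slide the wooden sleeper, bevelled end first, along the comparator's base under the sprung plunger, square and centred, until it has pressed the small button of the back stop in and bears on the stop. Press it home with a steady but gentle push of about 8 N before letting go, and leave the ring at its setting and the things around undisturbed.

Things in the scene. Friction and masses are not known exactly. Their poses are not given: they have to be found in the camera images.
- comparator: Dial comparator fixed to the bench. Origin: on the bench top, straight below the plunger; x runs into it (bars slide in along +x). Dark base from x = -70 to +100 mm, 76 mm wide, flat top 12 mm above the bench: bars lie there. Column at x = 80 mm; bracket to the plunger 26 mm wide, 63 to 81 mm above the bench; round housing above, 36 mm across.
- plunger_foot (a point): Lowest point of the steel plunger's ball foot, 10 mm across. Free, it hangs 21 mm above the base top. It rides up a bar's bevel; spring force 2 N free, 4 N on the sleeper, and it drags on the bar's top. The bush above it is 16 mm thick, its lower end 50 mm above the bench.
- back_stop: Steel block on the base, 12 x 30 x 24 mm, origin under its centre, 50 mm behind the plunger's axis. From it a screw 14 mm thick, axis 11 mm above the base top, points to the plunger. The screw's setting varies and is not measured: its nose is 26 to 38 mm behind the plunger's axis, with the sprung button in it. Push home by feel with about 8 N; over 20 N is too much.
- stop_button (a joint): Brass button, 8 mm thick, in the nose of the back stop's screw, m: 0 = out (4 mm proud of the nose), 0.004 = pressed flush; takes 0.5 to 1.1 N. A bar is home when the button is pressed in and the bar rests on the nose; it then stays there by friction.
- zero_ring (a joint): Knurled black ring on top of the comparator, 50 mm across, 18 mm tall, turning about the plunger's axis (0.06 N m friction), stays where left; rad, anticlockwise from above, -1.6 to 1.6. A white mark lies across its top. When this joint equals needle the mark stands at the needle's tip. On the master that is at 0; it starts at 0.5 to 1.2.
- zero_ring_grip (a point): Centre of the zero ring, on its axis at mid height, 125 mm above the bench. Grip the ring from above across its diameter in any direction; below it is free space round the 36 mm housing down to the bracket, 81 mm above the bench.
- needle (a joint): Black needle over the white dial face, driven by the plunger; rad, anticlockwise from above, 0.15 rad per mm of plunger lift: 0 on the 24 mm master, about 0.3 on the 26 mm sleeper, -0.38 with the plunger free.
- master: Grey metal master bar, 150 x 30 x 24 mm, about 150 g. Origin: centre of its underside; x along it. The top of its +x end is bevelled, a ramp 14 mm long and 7.5 mm deep. It starts on the comparator's base with the bevelled end 18 mm past the plunger's axis, its other end out towards the robot.
- sleeper: Brown wooden model sleeper, 150 x 30 x 26 mm, about 90 g, flat on the bench to the left. Origin: centre of its underside; x along it. The top of its +x end is bevelled, a ramp 14 mm long and 7.5 mm deep; the end is square below that. Grip it across its 30 mm width near the plain (-x) end, so that the hand stays clear of base and dial.
- spot_lamp: Black stage spot lamp hanging over the right of the bench; origin at its lower end, about 320 mm above the bench; it leans up from there and is some 150 mm thick. Fixed. Move the arm round the robot's side of it, not through it.
- sanding_block: Cork sanding block, 43 x 71 x 24 mm, origin at its underside's centre; leave it alone.
- jar_white: Small white-lidded paint jar, 49 mm across, 52 mm tall, origin at its underside's centre; leave it alone.
- masking_tape: Roll of masking tape lying flat, 98 mm across, 25 mm tall, origin at its underside's centre; leave it alone.
Things that resemble listed ones, but are neither listed nor needed, are in the scene too. Leave any yellow look-alike of the master alone.

How it is judged:
On the way, in this order (a step that is already met when the one before it is completed fails the run):
1. with the master under the plunger, the ring's mark is brought over the needle (within 0.12 rad) (value of joint zero_ring between -0.12 and 0.12 rad and value of joint needle between -0.1 and 0.1 rad), for 0.2 s.
2. the master is drawn out and is clear of the plunger (horizontal distance between master and comparator above 0.13 m and value of joint needle below -0.3 rad), for 0.1 s.
3. the sleeper is pressed against the back stop with a steady push (over 3 N, and never over 20 N) (contact force between sleeper and back_stop above 3 N), for 0.2 s.
At the end, for the whole second after the job is handed in: Sleeper flat, still, under the plunger (needle 0.2-0.42 rad), within 6 mm of centre and 0.1 rad of square, stop button in by over 2 mm; ring within 0.12 rad of 0, where the needle stood on the master; master flat and still on the bench, its centre over 130 mm from the plunger axis (value of joint stop_button above 0.002 m and value of joint needle between 0.2 and 0.42 rad and y of sleeper in the frame of comparator between -0.006 and 0.006 m and angle between the x axis of sleeper and the x axis of comparator, either way round below 0.1 rad and angle between each of sleeper, master's own z axis and vertical below 0.06 rad and linear speed of each of sleeper, master below 0.01 m/s and value of joint zero_ring between -0.12 and 0.12 rad and horizontal distance between master and comparator above 0.13 m and height (world z) of master below 0.005 m); the robot touches nothing.
It fails at once if a bar is pushed against the back stop with more than 20 N (contact force between any of sleeper, master and back_stop above 20 N).
It fails at once if a bystander is shifted by more than 15 mm (distance of any of sanding_block, jar_white, masking_tape from where it was at the start of the episode above 0.015 m).
It also fails if it takes over 72 s, if anything falls off the work surface, if the arm or the gripper's body presses on something with over 40 N, if the wrist force passes 120 N, or if a joint passes its speed limit or range.

## Working session

There is one attempt and no reset: what is moved stays moved. The work goes in short steps, Python scripts to look and compute and a tool call to move; the robot and the scene stay as the last step left them, time stands still between calls to the robot, and variables do not carry over. Pictures are saved under pics/ and viewed, and the job is handed in when it is done.

Besides the shell and the picture viewer there is one more tool, called as name(argument=value, ...), one argument or row to a line, values as JSON. drive_tool: Moves the arm, as the interface text tells. Its arguments: {"type":"object","properties":{"targets":{"type":"array"},"squeeze":{"type":"number"}},"required":["targets"]}

```bash
ls; mkdir -p pics; python3 - <<'E'
from plant import bot
import cv2,json
s=bot.read_state(); print(s)
for n in("side","top"):
    im=bot.camera(n); cv2.imwrite(f"pics/{n}0.png",im[:,:,::-1]); print(n,bot.camera_model(n))
    for t in["comparator","plunger_foot","back_stop","zero_ring_grip","master","sleeper","spot_lamp","sanding_block","jar_white","masking_tape"]:
        try:
            r=bot.place_of(t,n); print(t,[(x['pixel'],round(x['confidence'],2)) for x in r[:3]])
        except Exception as e: print(t,e)
print(bot.read_state()['time'])
E
```

```text
pics
{'time': 0.0, 'qpos': array([ 9.08693854e-01,  1.81514343e-01,  1.60798627e+00,  1.93848602e-05,
        1.35378459e+00, -2.06290783e-01]), 'joint_vel': array([-0.00081776,  0.00090697, -0.0009275 , -0.00063183, -0.00280387,
       -0.00033842]), 'joint_torque': array([ 1.49158663e-03, -4.33863294e+01, -3.41849792e+01,  7.04484922e-02,
        3.85506637e-02, -1.20009413e-04]), 'ee_pos': array([0.25275675, 0.51588755, 0.23783565]), 'eef_rot': array([ 0.6885638 ,  0.15922363,  0.68907942, -0.16030375]), 'contact_force': array([0.02201911, 0.04610719, 0.06123291]), 'torque': array([0.03951538, 0.04931221, 0.02223845]), 'opening': 1.0000474894214424}
side {'mtx': array([[473.21571006,   0.        , 318.68824194],
       [  0.        , 473.21571006, 243.22881742],
       [  0.        ,   0.        ,   1.        ]]), 'xyz': array([0.42168411, 1.152382  , 0.70636153]), 'orientation': array([-0.0632288 , -0.02830746,  0.52113389,  0.85065873])}
comparator [([298.3, 308.0], 0.55)]
plunger_foot []
back_stop [([291.4, 291.3], 0.61)]
zero_ring_grip [([261.9, 308.0], 0.51)]
master [([391.8, 385.5], 0.76), ([295.0, 331.8], 0.58)]
sleeper [([351.0, 316.1], 0.7)]
spot_lamp []
sanding_block [([235.9, 357.6], 0.49)]
jar_white [([340.1, 249.2], 0.64)]
masking_tape [([429.9, 272.5], 0.89), ([293.9, 292.1], 0.68)]
top {'mtx': array([[595.51941016,   0.        , 312.63256226],
       [  0.        , 595.51941016, 231.92170213],
       [  0.        ,   0.        ,   1.        ]]), 'xyz': array([0.45847744, 0.13743844, 1.78242274]), 'orientation': array([ 0.71271104,  0.01809661, -0.02043137, -0.70092657])}
comparator [([226.8, 318.8], 0.96)]
plunger_foot []
back_stop []
zero_ring_grip [([222.1, 321.1], 0.68)]
master [([243.4, 319.7], 0.78), ([295.4, 214.7], 0.61)]
sleeper []
spot_lamp []
sanding_block []
jar_white [([187.6, 256.1], 0.73)]
masking_tape [([219.6, 173.3], 0.79)]
1.1
```

View pics/side0.png

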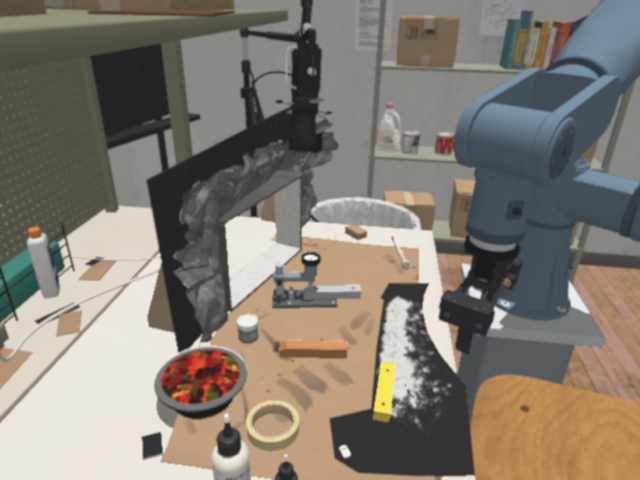

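View pics/top0.png

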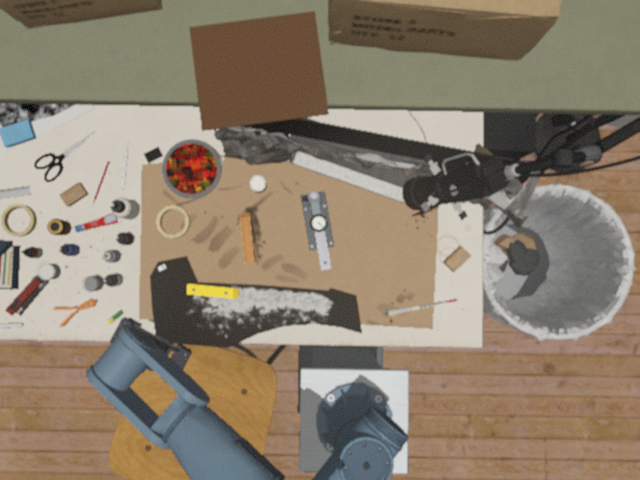

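Candidates seen: the sleeper is the orange-brown bar at top (237,249) / side (349,313). The master is the grey bar on the comparator at top (250,322) / side (292,335). The yellow bar at top (291,213) / side (391,385) is the look-alike and gets left alone. I'll check these in close crops.

```bash
cat > h.py <<'E'
import numpy as np,cv2
from plant import bot
from scipy.spatial.transform import Rotation as R
def cam(n):
    m=bot.camera_model(n);q=m['orientation'];return m['mtx'],np.array(m['xyz']),R.from_quat([q[1],q[2],q[3],q[0]]).as_matrix()
def px2w(n,row,col,z):
    K,p,Rm=cam(n); d=np.array([(col-K[0,2])/K[0,0],-(row-K[1,2])/K[1,1],-1]); d=Rm@d
    return p+d*(z-p[2])/d[2]
def w2px(n,w):
    K,p,Rm=cam(n); c=Rm.T@(np.array(w)-p); return np.array([K[1,2]+K[1,1]*(-c[1])/(-c[2]),K[0,2]+K[0,0]*c[0]/(-c[2])])
def yaw(s=None):
    s=s or bot.read_state(); q=s['eef_rot']; M=R.from_quat([q[1],q[2],q[3],q[0]]).as_matrix(); return M
E
python3 - <<'E'
from h import *
a=cv2.imread('pics/top0.png'); b=cv2.imread('pics/side0.png')
A=cv2.resize(a[180:280,230:350],None,fx=6,fy=6,interpolation=cv2.INTER_CUBIC); cv2.imwrite('pics/ctop.png',A[:600])
B=cv2.resize(b[245:365,255:375],None,fx=5,fy=5,interpolation=cv2.INTER_CUBIC); cv2.imwrite('pics/cside.png',B)
print(np.round(yaw(),3))
for n,r,c,z in [("top",237,249,.026),("top",250,322,.036),("top",222.5,319.5,.134),("top",187,258,.05),("top",291,213,.02),("side",261,309,.134),("side",349,313,.02)]: print(n,r,c,px2w(n,r,c,z).round(4))
E
```

```text
[[-0.     0.44   0.898]
 [-0.     0.898 -0.44 ]
 [-1.    -0.     0.   ]]
top 237 249 [0.5362 0.32   0.026 ]
top 250 322 [0.5012 0.1041 0.036 ]
top 222.5 319.5 [0.5749 0.1141 0.134 ]
top 187 258 [0.6819 0.2944 0.05  ]
top 291 213 [0.3755 0.423  0.02  ]
side 261 309 [0.5755 0.1419 0.134 ]
side 349 313 [0.5355 0.3332 0.02  ]
```

View pics/ctop.png

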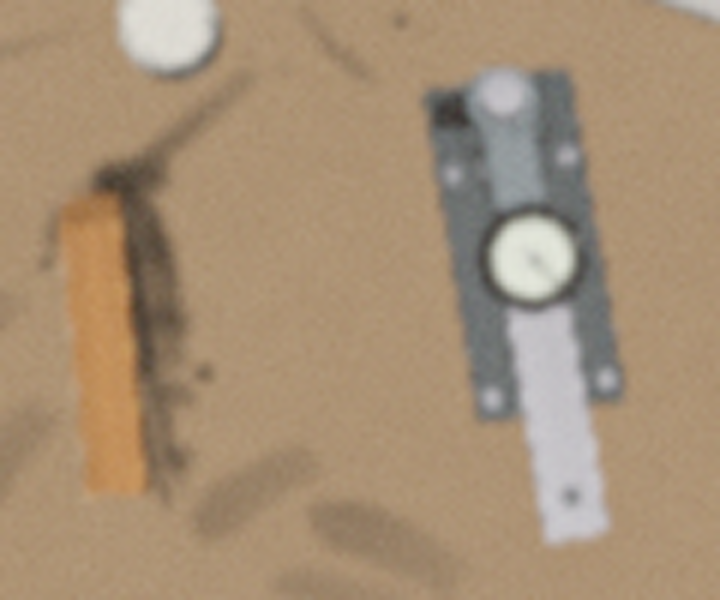

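View pics/cside.png

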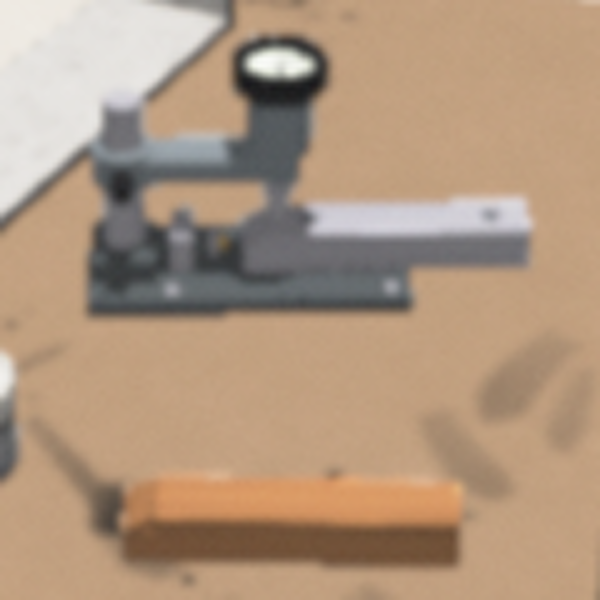

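```bash
python3 - <<'E'
from h import *
for n in("top","side"):
    ims=[bot.camera(n)[:,:,::-1].astype(float) for _ in range(6)]
    m=np.mean(ims,0); np.save(f'pics/{n}_avg.npy',m)
    print(n,np.std(ims,0).mean())
    r,c=(223,319) if n=="top" else (258,311)
    cr=m[r-14:r+15,c-14:c+15]
    cv2.imwrite(f'pics/ring_{n}.png',cv2.resize(cr,None,fx=20,fy=20,interpolation=cv2.INTER_NEAREST))
for rc in [(249.67,309.67),(246.67,333.33),(195.3,301.7),(191.7,324.7)]: print(px2w("top",*rc,.012).round(4))
print(bot.read_state()['time'])
E
```

```text
top 1.9661219139108042
side 0.8088120208767303
[0.5021 0.1403 0.012 ]
[0.5122 0.0701 0.012 ]
[0.6641 0.1669 0.012 ]
[0.6761 0.0983 0.012 ]
1.7[ WARN:0@15.582] global loadsave.cpp:1063 imwrite_ Unsupported depth image for selected encoder is fallbacked to CV_8U.
```

View pics/ring_top.png

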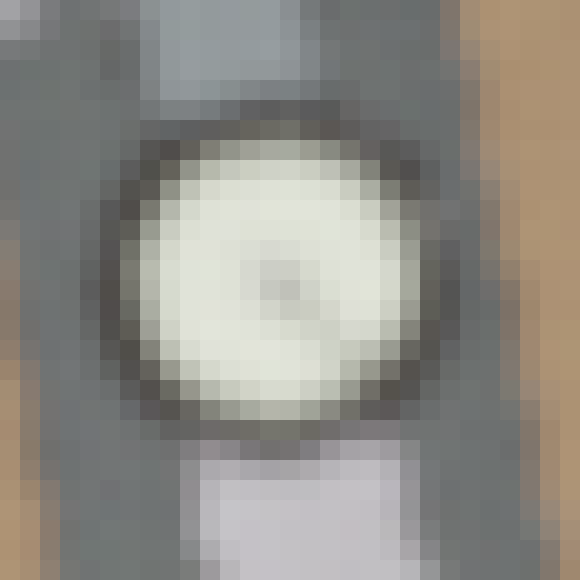

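View pics/ring_side.png

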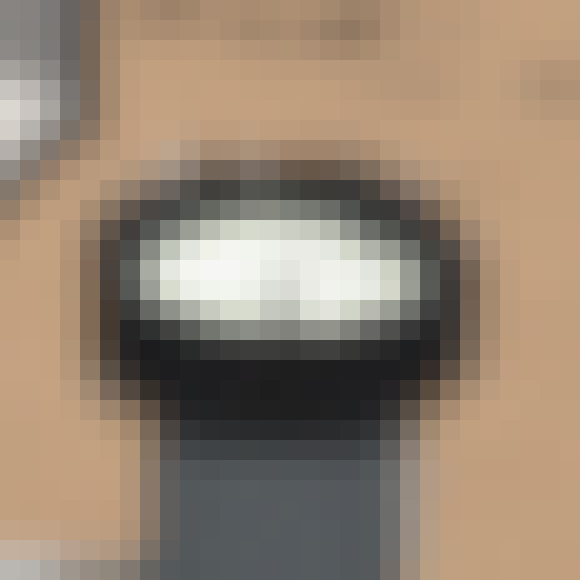

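```bash
python3 - <<'E'
from h import *
from scipy.ndimage import map_coordinates as mc
from scipy.optimize import least_squares
M={n:np.load(f'pics/{n}_avg.npy').mean(2) for n in("top","side")}
# project circle r at z; fit center: in top, dial bright disc / dark ring
def samp(n,c,z,r,a):
    P=[w2px(n,[c[0]+r*np.cos(t),c[1]+r*np.sin(t),z]) for t in a]
    return mc(M[n],np.array(P).T,order=3)
a=np.radians(np.arange(0,360,10))
# center from white disc threshold centroid
for n,r0,c0 in(("top",223,319),("side",258,311)):
    im=M[n]; sub=im[r0-14:r0+15,c0-14:c0+15]; m=(sub>150)
    if n=='top':
        m=m.copy(); m[20:]&=False|(sub[20:]>190); 
    k,l,s,ce=cv2.connectedComponentsWithStats(m.astype('uint8')); i=l[13,13]
    row,col=ce[i][1]+r0-14,ce[i][0]+c0-14
    print(n,'disc',row,col,s[i],[px2w(n,row,col,z).round(4)[:2] for z in(.12,.128,.134)])
# triangulate
E
```

```text
top disc 222.25 318.3541666666667 [  7   7  14  13 144] [array([0.5766, 0.1171]), array([0.576 , 0.1172]), array([0.5756, 0.1173])]
side disc 257.1551724137931 310.36206896551727 [ 7 11 14  5 58] [array([0.5789, 0.0966]), array([0.5768, 0.111 ]), array([0.5752, 0.1218])]
```

```bash
python3 - <<'E'
from h import *
from scipy.ndimage import map_coordinates as mc
M={n:np.load(f'pics/{n}_avg.npy').mean(2) for n in("top","side")}
def samp(n,c,z,r,a):
    P=[w2px(n,[c[0]+r*np.cos(t),c[1]+r*np.sin(t),z]) for t in a]
    return mc(M[n],np.array(P).T,order=1)
d=np.arange(-180,180,10); a=np.radians(d)
ct=px2w("top",222.3,318.4,.134)[:2]; cs=px2w("side",257.2,310.4,.131)[:2]
print(ct,cs)
print('deg',d)
for r in(.006,.009,.012,.015): print('needle top',r,samp("top",ct,.134,r,a).astype(int))
for r in(.021,.023,.0245,.026): print('ring top',r,samp("top",ct,.134,r,a).astype(int))
for r in(.006,.009,.012): print('needle side',r,samp("side",cs,.131,r,a).astype(int))
for r in(.021,.0235,.025): print('ring side',r,samp("side",cs,.131,r,a).astype(int))
E
```

```text
[0.57543941 0.11718139] [0.57584859 0.11662413]
deg [-180 -170 -160 -150 -140 -130 -120 -110 -100  -90  -80  -70  -60  -50
  -40  -30  -20  -10    0   10   20   30   40   50   60   70   80   90
  100  110  120  130  140  150  160  170]
needle top 0.006 [209 206 202 200 199 201 205 209 212 214 216 217 218 219 219 219 219 219
 219 218 218 218 218 217 217 217 218 218 218 218 218 217 217 216 214 212]
needle top 0.009 [219 217 212 207 204 206 211 216 219 220 221 221 221 222 222 222 222 223
 222 222 221 221 221 221 220 221 221 222 222 222 222 222 222 222 222 221]
needle top 0.012 [222 221 217 210 203 207 215 220 222 222 221 220 220 220 220 220 219 220
 220 219 219 219 221 221 220 220 221 222 222 222 222 224 223 222 222 222]
needle top 0.015 [216 214 209 205 191 194 207 208 211 212 208 203 204 203 203 202 201 203
 202 202 202 205 212 209 208 208 212 214 213 214 216 217 216 216 213 214]
ring top 0.021 [123 121 125 112 101 101 101 107 102  98 109 122 108 100 105 106  99  96
 103  99 102 109 104 101  98 102 106 111 106 109 117 122 122 125 130 123]
ring top 0.023 [113 114 115 111  90  85  88  8
[... 689 characters left out ...]
241 243
 244 243 242 241 238 230 226 220 213 201 195 196 212 223 230 234 237 237]
needle side 0.012 [225 222 213 199 195 192 191 195 198 199 202 208 211 212 213 219 229 230
 234 235 232 233 216 207 204 196 185 169 161 167 190 208 215 214 219 230]
ring side 0.021 [69 69 72 68 69 69 62 69 79 80 89 93 85 83 79 79 69 72 70 68 69 66 61 59
 57 59 54 54 50 55 58 63 67 67 68 69]
ring side 0.0235 [ 81  88  90  85  76  75  66  64  59  65  81  80  65  83  77  78  78  89
 100 104  97  76  55  39  38  38  42  40  37  40  43  41  44  42  55  67]
ring side 0.025 [103 111 113 108  96  88  81  68  65  72  88  87  73  90  87  89  97 113
 123 127 121 102  66  40  31  34  35  32  30  31  36  36  33  42  63  90]
```

Top and side agree. Ring centre is at about (0.576, 0.117), with the needle at about -138° in world yaw. The white mark is at about -71°, so the ring needs about 67° clockwise. Moving over it now.

drive_tool(
  targets=[0.036,-0.0443,0,6,0.088,0.036,-0.0443,0,6,0.088,0.036,-0.0443,0,6,0.088,0.036,-0.0443,0,6,0.088,0.036,-0.0443,0,6,0.088],
  squeeze=25,
)

```text
time: 2.33
ee_pos: [0.4341, 0.2933, 0.239]
eef_rot: [0.707, -0.025, 0.706, 0.025]
contact_force: [0.4, -0.1, -0.2]
opening: 1.0
```

drive_tool(
  targets=[0.036,-0.0443,0,6,0.088,0.036,-0.0443,0,6,0.088,0.036,-0.0443,-0.01,6,0.088,0.036,-0.0443,-0.01,6,0.088,0,0,-0.01,0,0.088],
)

```text
time: 2.95
ee_pos: [0.5791, 0.1142, 0.2083]
eef_rot: [0.687, -0.169, 0.686, 0.169]
contact_force: [-0.3, 0.2, 0.3]
opening: 1.001
```

```bash
python3 - <<'E'
from h import *
s=bot.read_state(); print(s['time'],s['ee_pos'].round(4),np.degrees(np.arctan2(*yaw(s)[[1,0],1])),yaw(s).round(3)[:,0],s['contact_force'].round(2))
im=bot.camera("side"); cv2.imwrite('pics/s1.png',cv2.resize(im[100:340,200:520,::-1],None,fx=2,fy=2))
E
```

```text
2.95 [0.5791 0.1142 0.2083] 117.64236182293999 [ 0.001 -0.001 -1.   ] [-0.26  0.19  0.33]
```

View pics/s1.png

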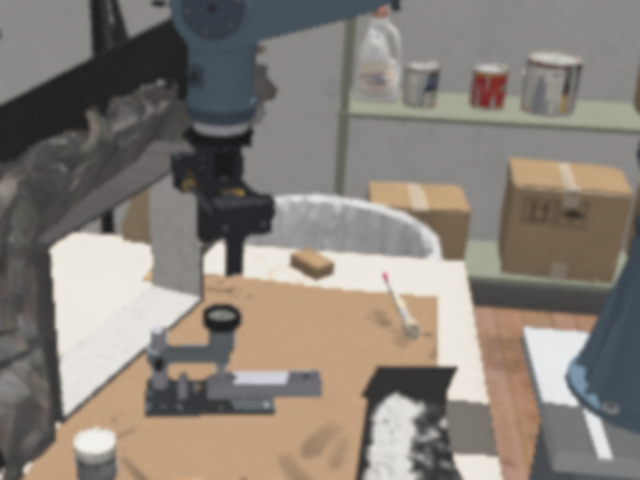

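Tool is above the ring (side crop: ring at (222,315), finger at (233,260)). Next: lower and grip.

drive_tool(
  targets=[-0.003,0.003,-0.04,0,0.088,0,0,-0.04,0,0.088,0,0,-0.017,0,0.07,0,0,0,0,0.04,0,0,0,0,0.04],
  squeeze=20,
)

```text
time: 3.62
ee_pos: [0.5752, 0.121, 0.1135]
eef_rot: [0.687, -0.171, 0.685, 0.17]
contact_force: [0.1, -0.4, -0.6]
opening: 0.681
```

drive_tool(
  targets=[0,0,0,0,0.04,0,0,0,0,0.04],
)

```text
time: 3.88
ee_pos: [0.5776, 0.1172, 0.1137]
eef_rot: [0.689, -0.173, 0.684, 0.168]
contact_force: [7.4, -12.7, -5.5]
opening: 0.558
```

drive_tool(
  targets=[0.0025,-0.004,0,0,0.04,0,0,0,-8,0.04,0,0,0,-10,0.04,0,0,0,-10,0.04],
)

```text
time: 4.38
ee_pos: [0.578, 0.1157, 0.1136]
eef_rot: [0.708, 0.002, 0.706, -0.003]
contact_force: [-0.2, -5.7, 1.1]
opening: 0.559
```

drive_tool(
  targets=[0,0,0,-10,0.04,0,0,0,-10,0.04,0,0,0,-10,0.04,0,0,0,-9,0.04,0,0,0,0,0.04],
)

```text
time: 5.0
ee_pos: [0.5774, 0.1139, 0.1136]
eef_rot: [0.667, 0.236, 0.665, -0.239]
contact_force: [-2.8, -11.8, 4.2]
opening: 0.559
```

```bash
python3 - <<'E'
from h import *
s=bot.read_state(); print(s['time'],s['ee_pos'].round(4),np.degrees(np.arctan2(*yaw(s)[[1,0],1])),s['contact_force'].round(2),s['torque'].round(2))
E
```

```text
5.0 [0.5774 0.1139 0.1136] 50.76914325993619 [ -2.84 -11.8    4.23] [-1.75  0.42 -0.02]
```

drive_tool(
  targets=[0,-0.002,0,0,0.075,0,0,0,0,0.085,0,0,0.04,0,0.085,-0.05,0,0.0375,0,0.06,-0.0625,0,0,0,0.06],
)

```text
time: 5.62
ee_pos: [0.4658, 0.1149, 0.1927]
eef_rot: [0.669, 0.238, 0.664, -0.236]
contact_force: [-0.0, 0.6, -0.1]
opening: 0.693
```

drive_tool(
  targets=[-0.06,0.0,0.0,5,0.06,-0.0,0,0,0,0.06],
)

```text
time: 5.88
ee_pos: [0.3997, 0.1155, 0.1884]
eef_rot: [0.675, 0.207, 0.677, -0.207]
contact_force: [0.7, 0.5, -0.9]
opening: 0.686
```

```bash
cat > ring.py <<'E'
from h import *
import sys
from scipy.ndimage import map_coordinates as mc
tag=sys.argv[1]; M={}
for n,(r,c) in {"top":(223,319),"side":(258,311)}.items():
    m=np.mean([bot.camera(n)[:,:,::-1].astype(float) for _ in range(3)],0); M[n]=m.mean(2)
    cv2.imwrite(f'pics/{tag}_{n}.png',cv2.resize(m[r-14:r+15,c-14:c+15].astype('uint8'),None,fx=16,fy=16,interpolation=cv2.INTER_NEAREST))
    cv2.imwrite(f'pics/{tag}_{n}_full.png',m.astype('uint8'))
def samp(n,c,z,r,a):
    P=[w2px(n,[c[0]+r*np.cos(t),c[1]+r*np.sin(t),z]) for t in a]
    return mc(M[n],np.array(P).T,order=1)
d=np.arange(-180,180,10); a=np.radians(d)
ct=px2w("top",222.3,318.4,.134)[:2]; cs=px2w("side",257.2,310.4,.131)[:2]
print(d)
for r in(.009,.012,.015): print('needle top',r,samp("top",ct,.134,r,a).astype(int))
for r in(.021,.023,.0245): print('ring top',r,samp("top",ct,.134,r,a).astype(int))
for r in(.021,.0235): print('ring side',r,samp("side",cs,.131,r,a).astype(int))
s=bot.read_state(); print(s['time'],s['ee_pos'].round(4),np.degrees(np.arctan2(*yaw(s)[[1,0],1])),s['contact_force'].round(2))
E
python3 ring.py r1; python3 -c "
import cv2,numpy as np
cv2.imwrite('pics/r1.png',np.hstack([cv2.resize(cv2.imread(f'pics/r1_{n}.png'),(390,390),interpolation=0) for n in('top','side')]))"
```

```text
[-180 -170 -160 -150 -140 -130 -120 -110 -100  -90  -80  -70  -60  -50
  -40  -30  -20  -10    0   10   20   30   40   50   60   70   80   90
  100  110  120  130  140  150  160  170]
needle top 0.009 [218 216 211 204 202 205 211 215 218 219 220 220 221 220 220 220 221 221
 221 221 220 219 219 219 219 220 220 220 220 220 220 220 220 221 220 220]
needle top 0.012 [221 220 215 208 202 205 213 219 221 221 220 219 219 219 219 218 218 218
 218 219 218 218 219 219 219 219 220 221 221 221 221 222 221 222 221 221]
needle top 0.015 [214 213 207 201 190 194 206 207 210 210 206 202 203 202 203 201 200 202
 201 201 202 205 211 207 207 207 210 211 211 212 216 216 214 214 212 212]
ring top 0.021 [131 127 124 127 135 124 108 112 108 106 103  99  94  96  96  96  94  94
 101  99 103 110 104 101  96 101 106 109 105 107 118 121 122 126 134 128]
ring top 0.023 [124 118 112 127 127 111  99  95  95  94  91  84  88  80  82  83  84  92
  95 101 106  96  83  75  77  83  84  81  83  83  81  86  89 101 112 121]
ring top 0.0245 [128 123 130 133 126 106  99 100  92  92  90  89  91  85  87  87  87 101
 111 114 119 110  90  79  79  86  83  83  83  79  78  84  83  95 127 131]
ring side 0.021 [69 68 73 73 78 81 69 69 79 78 83 84 82 80 77 78 68 71 70 67 68 65 60 58
 57 58 54 54 51 53 54 61 66 67 68 69]
ring side 0.0235 [ 81  85  88  88  89  97  83  65  58  63  72  66  60  76  73  74  76  88
 100 104  96  76  54  38  40  37  42  40  38  40  42  39  43  42  55  68]
6.175 [0.4055 0.1146 0.1896] 55.86132170523821 [0.07 0.   0.74]
```

View pics/r1.png

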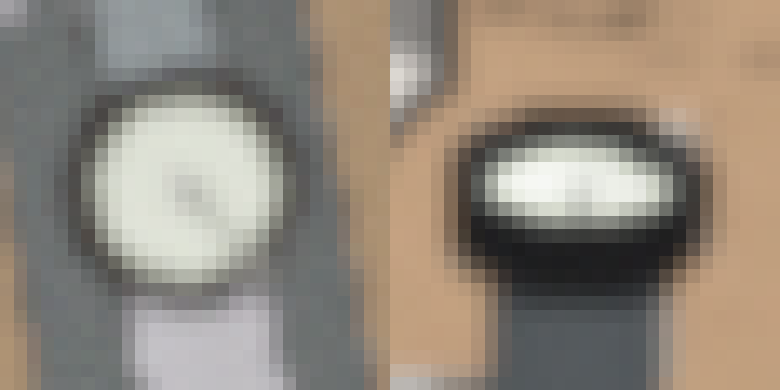

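```bash
python3 - <<'E'
from h import *
from scipy.optimize import minimize
ct=px2w("top",222.3,318.4,.134)[:2]; cs=px2w("side",257.2,310.4,.131)[:2]
for n,c,z in(("top",ct,.134),("side",cs,.134)):
    a=np.load(f'pics/{n}_avg.npy').mean(2); b=cv2.imread(f'pics/r1_{n}_full.png').astype(float).mean(2)
    d=b-a; r0,c0=(223,319) if n=="top" else (258,311)
    sub=d[r0-14:r0+15,c0-14:c0+15]; 
    for sg in(1,-1):
        s=sub*sg; i,j=np.unravel_index(np.argmax(s),s.shape)
        w=np.clip(s[i-3:i+4,j-3:j+4]-6,0,None) if n=='top' else np.clip(s[max(i-3,0):i+4,max(j-3,0):j+4]-6,0,None)
        gi,gj=np.mgrid[i-3:i+4,j-3:j+4]; row=(w*gi).sum()/w.sum()+r0-14; col=(w*gj).sum()/w.sum()+c0-14
        for zz in (.134,):
          p=px2w(n,row,col,zz)[:2]
          v=p-ct; print(n,sg,s.max(),round(row,2),round(col,2),p.round(4),'r',np.hypot(*v).round(4),'ang',np.degrees(np.arctan2(v[1],v[0])).round(1))
    if n=='top':
        print(np.round(sub[4:26,4:26]).astype(int))
E
```

```text
top 1 45.66666666666667 228.11 324.0 [0.5595 0.1014] r 0.0224 ang -135.2
top -1 31.22222222222223 219.44 326.0 [0.5837 0.0962] r 0.0226 ang -68.4
[[  1  -3  -2  -1  -3   0   0   4  -1   4  -2   2   4  -3  -4  -2   1  -1
   -2  -3   0  -2]
 [ -3  -2  -2   0   0   2   1   5   5   2  -3   0  -2 -12  -8  -4   0  -1
   -4  -3  -1  -1]
 [  0  -2  -3  -1   1   2  -1   1   0   0  -5  -1  -3 -16 -15  -8  -2  -2
    2   0  -2   0]
 [ -2  -2  -6  -5   0  -1   2  -2  -3  -2  -2  -1  -4  -8 -16  -6   0  -4
   -1  -3  -1  -1]
 [ -2  -4  -8  -8   3  -2  -2   1  -1  -1  -2  -1  -2  -5  -9  -3  -2   1
    0   0  -1  -2]
 [ -4  -2  -8  -3   0  -4  -1  -1  -1  -1  -2  -1  -2   0   0  -6  -7  -8
   -7  -1  -1   0]
 [ -1   0   0  -2  -1  -2  -2  -2  -2  -1  -3  -3  -2  -1  -1  -1 -18 -31
  -18  -6  -1   0]
 [ -4  -5  -2  -2  -1  -2  -2  -2  -1  -1   0  -1  -2   0  -2  -2 -14 -31
  -18  -3  -5   1]
 [ -5  -8   0  -3  -2  -3  -1  -1  -3  -2  -1  -2   0  -2   0  -2  -5  -8
   -8  -8  -5  -4]
 [ -7  -4  -3   1  -3  -1  -2  -1  -2  -2  -2  -1  -2  -1  -2  -3  -1   8
    0  -3  -1  -1]
 [  1  -1  -1  -2  -2  -
[... 543 characters left out ...]
  -1   1  -4  -2   3   2  -2  -1   1   0   0  15  32  36  14  -1
   -2  -4  -2  -2]
 [  0  -2  -2  -4  -8  -4   2   9   7  10  10   4  -4   8  14  10   4  -3
   -4  -2  -3   0]
 [ -2  -1   0  -3  -8  -5   0   5   9  12   8  -3 -16  -7   2   2  -3  -1
   -1   0  -4  -2]
 [ -2  -2  -2  -4  -3  -4  -3   0   2   0   1  -5  -8  -5  -2  -3  -1  -2
   -2  -1  -1  -3]
 [ -3  -2  -1  -1  -1  -2  -2   0  -2  -2  -2  -1  -4  -3  -3  -1  -1  -2
   -1  -3   0  -3]
 [ -4  -1  -4  -3  -1  -1  -2  -3  -2  -2  -2  -2  -3  -2   1   0   0  -3
   -1  -3  -1  -2]]
side 1 31.944444444444443 253.28 317.53 [0.5603 0.0985] r 0.0241 ang -129.0
side -1 25.222222222222214 252.14 308.6 [0.5837 0.0962] r 0.0225 ang -68.5
```

```bash
python3 - <<'E'
from h import *
from scipy.optimize import least_squares
a=np.load('pics/top_avg.npy').mean(2); b=cv2.imread('pics/r1_top_full.png').astype(float).mean(2)
for nm,im in(("a",a),("b",b)):
    r0,c0=222,318
    gi,gj=np.mgrid[r0-9:r0+10,c0-9:c0+10]; sub=im[r0-9:r0+10,c0-9:c0+10]
    msk=np.hypot(gi-222.3,gj-318.4)<8.5
    # model: disc(R,soft)*level + ring level - needle gaussian segment from hub with taper - hub gaussian
    def model(p):
        r,c,R,s,hi,lo,an,L,w,A,B,sh=p
        d=np.hypot(gi-r,gj-c); base=lo+(hi-lo)/(1+np.exp((d-R)/s))
        u=(gj-c)*np.cos(an)+(gi-r)*np.sin(an); v=-(gj-c)*np.sin(an)+(gi-r)*np.cos(an)
        nd=A*np.exp(-v**2/2/w**2)/(1+np.exp(-(u)/.5))/(1+np.exp((u-L)/.5))
        return base-nd-B*np.exp(-d**2/2/sh**2)
    f=lambda p:((model(p)-sub)*msk).ravel()
    res=least_squares(f,[222.3,318.4,7.5,.5,222,110,.8,5.5,.8,20,20,1.2],loss='soft_l1',f_scale=3)
    p=res.x; print(nm,p.round(2),'rms',np.sqrt(np.mean(f(p)[msk.ravel()]**2)).round(2))
    ctr=px2w("top",p[0],p[1],.131); tip=px2w("top",p[0]+6*np.sin(p[6]),p[1]+6*np.cos(p[6]),.131); v=tip-ctr
    print(ctr,'needle',np.degrees(np.arctan2(v[1],v[0])))
    for nmm,rc in(("mark0",(219.44,326.0)),("mark1",(228.11,324.0))):
        q=px2w("top",*rc,.134)-px2w("top",p[0],p[1],.134); print(nmm,np.degrees(np.arctan2(q[1],q[0])).round(1),np.hypot(*q[:2]).round(4))
E
```

```text
a [222.55 318.31   6.83   0.56 224.    75.93   0.78   8.33   0.98  21.74
  18.25   1.27] rms 4.99
[0.57493868 0.11737764 0.131     ] needle -133.98680857578884
mark0 -66.9 0.023
mark1 -133.4 0.0221
b [222.61 318.32   6.87   0.58 222.58  71.3    0.8    6.7    0.93  21.67
  19.04   1.31] rms 5.91
[0.57478291 0.11735177 0.131     ] needle -134.71178099098037
mark0 -66.6 0.0231
mark1 -133.2 0.0219
```

Ring check: needle at -134° and mark at -133°, so it agrees within about 1-2°. Next: measure the master and sleeper poses.

```bash
python3 - <<'E'
from h import *
bot.camera("top")
out=None
for t in("master","sleeper","comparator"):
    for x in bot.cut_out(t,"top")[:3]:
        m=x['pixels'].astype('uint8'); ys,xs=np.nonzero(m)
        if len(ys)<20: continue
        z={'master':.036,'sleeper':.026,'comparator':.012}[t]
        box=cv2.boxPoints(cv2.minAreaRect(np.c_[xs,ys].astype(np.float32)))
        w=np.array([px2w("top",b[1],b[0],z)[:2] for b in box])
        e=w[1]-w[0]; f=w[2]-w[1]; L=e if np.hypot(*e)>np.hypot(*f) else f
        if L[0]<0:L=-L
        print(t,round(x['confidence'],2),x['pixel'],m.sum(),'ctr',w.mean(0).round(4),'dims',np.hypot(*e).round(4),np.hypot(*f).round(4),'yaw',np.degrees(np.arctan2(L[1],L[0])).round(1))
E
python3 - <<'E'
import sys; sys.path.insert(0,'.')
from h import *
# colour-based lines on avg top picture
a=np.load('pics/top_avg.npy'); hsv=cv2.cvtColor(a.astype('uint8'),cv2.COLOR_BGR2HSV)
# sleeper: rows profile -> centre column of saturated orange per row
sat=hsv[...,1].astype(float)
def edges(sig,row,c0,c1,lo):
    s=sig[row,c0:c1]; s=np.clip(s-lo,0,None); return (s*np.arange(c0,c1)).sum()/max(s.sum(),1e-6),s.sum()
pts=[]
for r in range(208,266):
    c,w=edges(sat,r,236,260,135); 
    if r%6==0: print('sl',r,round(c,2),round(w))
    if w>300: pts.append((r,c))
P=np.array([px2w("top",r,c,.026)[:2] for r,c in pts if 216<r<258]); k=np.polyfit(P[:,0],P[:,1],1); print('sleeper yaw',np.degrees(np.arctan(k[0])),'y at .536',np.polyval(k,.536), 'x ends',px2w("top",pts[0][0],pts[0][1],.02),px2w("top",pts[-1][0],pts[-1][1],.026))
b=a[...,0]  # blue channel bright for master
pts=[]
for r in range(232,275):
    c,w=edges(b,r,308,338,135)
    if r%6==0: print('ma',r,round(c,2),round(w))
    if w>100: pts.append((r,c))
P=np.array([px2w("top",r,c,.036)[:2] for r,c in pts if 234<r<267]); k=np.polyfit(P[:,0],P[:,1],1); print('master yaw',np.degrees(np.arctan(k[0])),'y at .47,.575',np.polyval(k,[.47,.575]),'near end',px2w("top",pts[-1][0],pts[-1][1],.036))
E
```

```text
master 0.72 [293.0, 211.9] 552 ctr [0.3777 0.4222] dims 0.0309 0.1515 yaw 85.3
master 0.69 [248.4, 322.3] 414 ctr [0.5026 0.1036] dims 0.0314 0.1152 yaw 10.3
sleeper 0.68 [232.3, 243.5] 585 ctr [0.5365 0.3265] dims 0.0365 0.1539 yaw 4.7
sleeper 0.5 [214.9, 320.6] 139 ctr [0.584  0.1156] dims 0.0503 0.0533 yaw 0.9
comparator 0.94 [213.9, 312.9] 1237 ctr [0.5933 0.1204] dims 0.0776 0.1725 yaw 10.3
sl 210 0.0 0
sl 216 244.14 21
sl 222 248.33 12
sl 228 245.36 11
sl 234 248.33 6
sl 240 247.14 7
sl 246 248.14 7
sl 252 249.29 7
sl 258 247.0 1
sl 264 0.0 0Traceback (most recent call last):
  File "<stdin>", line 14, in <module>
IndexError: too many indices for array: array is 1-dimensional, but 2 were indexed
```

```bash
cat > bars.py <<'E'
from h import *
def line(sig,rows,cpred,half,z,sgn=1):
    # sub-pixel edge pair per row via gradient extremes (grad-weighted)
    out=[]
    for r in rows:
        c=int(round(cpred(r))); x=np.arange(c-half,c+half+1); g=np.gradient(sig[r,x[0]-1:x[-1]+2])[1:-1]*sgn
        def pk(i):
            i=min(max(i,1),len(g)-2); den=g[i-1]-2*g[i]+g[i+1]; return x[i]+ (0.5*(g[i-1]-g[i+1])/den if den else 0)
        l=pk(np.argmax(g)); rr=pk(np.argmin(g)); out.append((r,l,rr))
    o=np.array(out)
    pl=np.array([px2w("top",r,l,z)[:2] for r,l,_ in o]); pr=np.array([px2w("top",r,l,z)[:2] for r,_,l in o])
    return o,pl,pr
def fit(P):
    k=np.polyfit(P[:,0],P[:,1],1)
    for _ in range(3):
        e=P[:,1]-np.polyval(k,P[:,0]); m=abs(e)<max(.0015,1.5*np.median(abs(e))); k=np.polyfit(P[m,0],P[m,1],1)
    return k
E
python3 - <<'E'
from bars import *
a=np.load('pics/top_avg.npy')
s=a[...,2]-a[...,0]
print(s[236,238:262].astype(int))
o,pl,pr=line(s,range(218,258),lambda r:247+(r-237)*.09,9,.026)
kl,kr=fit(pl),fit(pr)
print('sleeper yaw',np.degrees(np.arctan([kl[0],kr[0]])),'y@.536',np.polyval(kl,.536),np.polyval(kr,.536))
print(s[205:270,247].astype(int))
s=a[...,0]
o,pl,pr=line(s,range(236,266),lambda r:319.5+(r-235)*.17,9,.036)
kl,kr=fit(pl),fit(pr)
print('master yaw',np.degrees(np.arctan([kl[0],kr[0]])),'y@.47',np.polyval(kl,.47),np.polyval(kr,.47),'y@.576',np.polyval(kl,.576),np.polyval(kr,.576))
print(s[255:280,324].astype(int))
s=-a.mean(2)
# base edges
o,pl,pr=line(s,range(200,245),lambda r:316+(r-220)*.165,17,.012)
kl,kr=fit(pl),fit(pr)
print('base yaw',np.degrees(np.arctan([kl[0],kr[0]])),'y@.576',np.polyval(kl,.576),np.polyval(kr,.576))
E
```

```text
[ 58  56  56  61  82  98 101 101 103 101 100 102 101  92  65  33  27  37
  41  42  41  44  49  53]
sleeper yaw [7.63990149 6.433978  ] y@.536 0.34150314893157807 0.31119815607545576
[ 57  53  44  36  28  26  39  67  86  87  90  94  98  99  99 100  99  99
 100  99 103 101 101 100 101 101 102 102 102 103 102 101 101 100 103 104
 102 103 101 102 103 103 103 102 102 101 100 101 101 102 101 101 102 101
 100  98  92  73  59  56  58  56  56  58  57]
master yaw [10.44280829 11.16442283] y@.47 0.11305660518847169 0.08024488869287034 y@.576 0.13259312214899044 0.1011650622484608
[197 198 198 199 199 192 174 153 161 184 199 202 202 197 177 144 118 113
 114 114 115 113 116 114 115]
base yaw [12.51248026  8.33988656] y@.576 0.10134441140824008 0.13061628271638878
```

drive_tool(
  targets=[0.03,-0.008,-0.01,9,0.07,0.03,-0.009,-0.02,9,0.07,0,0,-0.02,9,0.07,0,0,-0.02,9,0.07,0,0,-0.02,8.4,0.07],
  squeeze=40,
)

```text
time: 7.0
ee_pos: [0.4643, 0.0975, 0.0983]
eef_rot: [0.704, -0.065, 0.704, 0.065]
contact_force: [0.3, 1.3, 0.8]
opening: 0.793
```

```bash
python3 - <<'E'
from h import *
s=bot.read_state(); print(s['time'],s['ee_pos'].round(4),np.degrees(np.arctan2(*yaw(s)[[1,0],1])),s['contact_force'].round(2),s['opening'])
E
```

```text
7.0 [0.4643 0.0975 0.0983] 100.5478480786045 [0.31 1.29 0.77] 0.7925456504584361
```

drive_tool(
  targets=[0,-0.001,-0.045,0,0.07,0,0,-0.04,0,0.07,0,0,0,0,0.05,0,0,0,0,0.02,0,0,0,0,0.02],
)

```text
time: 7.62
ee_pos: [0.4658, 0.0966, 0.016]
eef_rot: [0.705, -0.064, 0.703, 0.063]
contact_force: [0.1, -0.5, -0.7]
opening: 0.474
```

drive_tool(
  targets=[0,0,0,0,0.02,0,0,0,0,0.02],
)

```text
time: 7.88
ee_pos: [0.4652, 0.0965, 0.0155]
eef_rot: [0.705, -0.064, 0.703, 0.063]
contact_force: [-1.6, -1.2, 6.5]
opening: 0.333
```

drive_tool(
  targets=[-0.0197,-0.0036,0,0,0.02,-0.0295,-0.0054,0,0,0.02,-0.0295,-0.0054,0.0,0,0.02,-0.02,-0.0036,0.02,0,0.02,0,0,0.03,0,0.02],
)

```text
time: 8.5
ee_pos: [0.3623, 0.0788, 0.0637]
eef_rot: [0.703, -0.063, 0.706, 0.064]
contact_force: [0.6, 0.6, -1.0]
opening: 0.339
```

```bash
python3 - <<'E'
from h import *
s=bot.read_state(); print(s['time'],s['ee_pos'].round(4),s['contact_force'].round(2),s['opening'])
im=bot.camera("side"); cv2.imwrite('pics/s2.png',cv2.resize(im[160:400,200:520,::-1],None,fx=2,fy=2))
E
```

```text
8.5 [0.3623 0.0788 0.0637] [ 0.63  0.58 -1.01] 0.3388484413887441
```

View pics/s2.png

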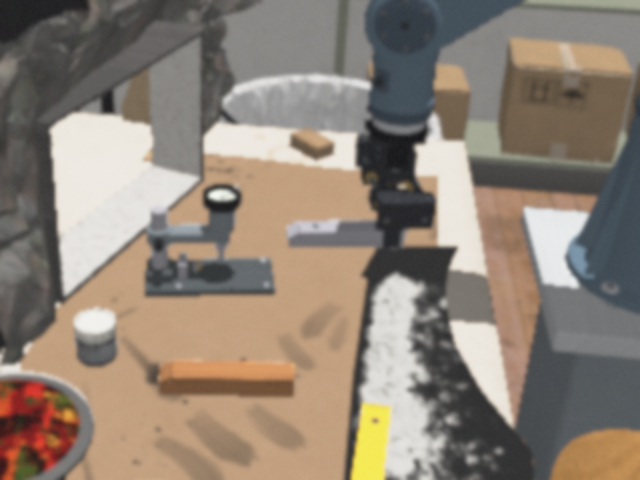

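drive_tool(
  targets=[0.026,-0.046,0,0,0.02,0.026,-0.046,0,0,0.02,0.026,-0.046,-0.01,0,0.02,0,0,-0.03,0,0.02,0,0,-0.012,0,0.02],
)

```text
time: 9.18
ee_pos: [0.4421, -0.0593, 0.0105]
eef_rot: [0.703, -0.062, 0.705, 0.064]
contact_force: [-0.6, 0.3, -1.2]
opening: 0.335
```

drive_tool(
  targets=[0,0,-0.006,0,0.02,0,0,0,0,0.02],
)

```text
time: 9.43
ee_pos: [0.4432, -0.0587, 0.0062]
eef_rot: [0.704, -0.064, 0.704, 0.064]
contact_force: [0.1, -0.9, -1.0]
opening: 0.336
```

drive_tool(
  targets=[0,0,-0.002,0,0.02,0,0,-0.001,0,0.02,0,0,0,0,0.02],
)

```text
time: 9.8
ee_pos: [0.4438, -0.0594, 0.0036]
eef_rot: [0.705, -0.064, 0.704, 0.063]
contact_force: [-0.3, 0.2, 1.2]
opening: 0.335
```

```bash
python3 - <<'E'
from h import *
s=bot.read_state(); print(s['time'],s['ee_pos'].round(4),s['contact_force'].round(2),s['opening'])
im=bot.camera("side"); cv2.imwrite('pics/s3.png',cv2.resize(im[160:320,300:480,::-1],None,fx=3.5,fy=3.5))
E
```

```text
9.8 [ 0.4438 -0.0594  0.0036] [-0.35  0.19  1.23] 0.335497783236911
```

View pics/s3.png

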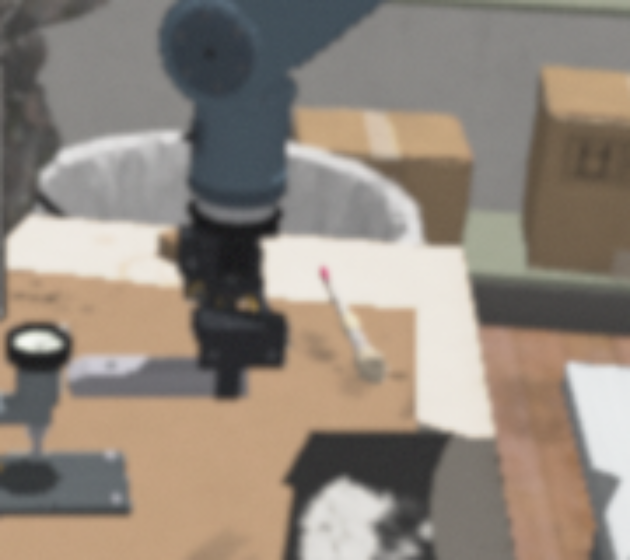

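drive_tool(
  targets=[0,0,0,0,0.06,0,0,0,0,0.07,0,0,0.06,0,0.07,0,0.03,0.05,0,0.07,0,0.0625,0,0,0.07],
)

```text
time: 10.48
ee_pos: [0.4474, 0.032, 0.1177]
eef_rot: [0.708, -0.063, 0.701, 0.061]
contact_force: [1.7, 0.3, -0.8]
opening: 0.795
```

drive_tool(
  targets=[0,0.0625,0,0,0.07,0,0.0625,0,0,0.07,0.01,0.0605,0,-1.5,0.07,0.014,0.058,0,-2,0.07,0.014,0.043,0,0,0.07],
)

```text
time: 11.1
ee_pos: [0.4813, 0.3221, 0.1132]
eef_rot: [0.706, -0.042, 0.706, 0.042]
contact_force: [0.7, 0.0, 0.1]
opening: 0.797
```

```bash
cat > r2.py <<'E'
E
python3 - <<'E'
from bars import *
import h
s=bot.read_state(); print(s['time'],s['ee_pos'].round(4),np.degrees(np.arctan2(*yaw(s)[[1,0],1])),s['opening'])
im=bot.camera("side")[:,:,::-1]; cv2.imwrite('pics/s4.png',cv2.resize(im[160:400,250:490],None,fx=2.4,fy=2.4))
a=bot.camera("top")[:,:,::-1]; cv2.imwrite('pics/t4.png',cv2.resize(a[160:340,200:440],None,fx=3,fy=3))
E
```

```text
11.1 [0.4813 0.3221 0.1132] 96.854463688157 0.7970911079993801
```

View pics/s4.png

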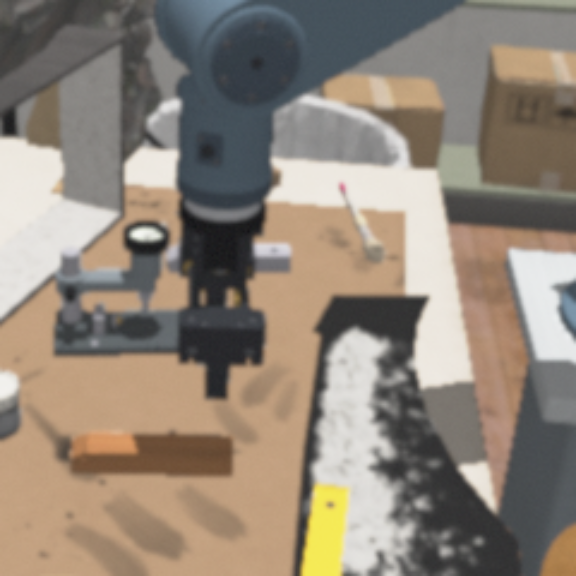

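View pics/t4.png

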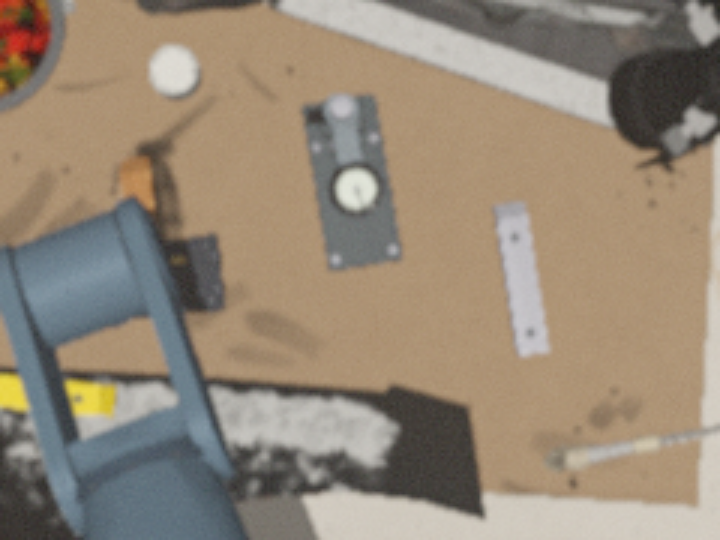

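Top view: master lies flat at (253,374) px, well clear, and the comparator is empty. Refine the base axis before the sleeper.

```bash
python3 - <<'E'
from bars import *
a=np.mean([bot.camera("top")[:,:,::-1].astype(float) for _ in range(3)],0); np.save('pics/top2.npy',a)
s=-(a[...,2]-a[...,0])  # paper is brownish, base grey
o,pl,pr=line(s,range(198,244),lambda r:317.2+(r-220)*.166,16,.012)
kl,kr=fit(pl),fit(pr)
print('base yaw',np.degrees(np.arctan([kl[0],kr[0]])),'y@.576',np.polyval(kl,.576),np.polyval(kr,.576),'w',(np.polyval(kl,.576)-np.polyval(kr,.576))*np.cos(.168))
print(s[240:256,312:332].mean(1).astype(int))
s=a[...,0]-a[...,2]
o,pl,pr=line(s,range(236,274),lambda r:373+(r-253)*.16,9,.024)
kl,kr=fit(pl),fit(pr);print('master yaw',np.degrees(np.arctan([kl[0],kr[0]])),'y@.5',np.polyval(kl,.5),np.polyval(kr,.5))
E
```

```text
base yaw [10.63914753 10.61127554] y@.576 0.1550465640170916 0.08039057616977818 w 0.07360491815528891
[  2   3   3   3   3   3   0 -10 -25 -42 -52 -56 -56 -56 -56 -56]
master yaw [9.77845761 9.84052335] y@.5 -0.03008273868820746 -0.06414490016382805
```

drive_tool(
  targets=[0,-0.0015,-0.055,0,0.07,0,0,-0.05,0,0.07,0,0,-0.003,0,0.05,0,0,0,0,0.02,0,0,0,0,0.02],
  squeeze=30,
)

```text
time: 11.98
ee_pos: [0.4826, 0.3182, 0.0071]
eef_rot: [0.707, -0.041, 0.705, 0.042]
contact_force: [0.1, 1.5, 0.4]
opening: 0.478
```

drive_tool(
  targets=[0,0,0,0,0.02,0,0,0,0,0.02],
)

```text
time: 12.22
ee_pos: [0.4822, 0.3184, 0.0066]
eef_rot: [0.707, -0.042, 0.705, 0.042]
contact_force: [-0.9, -1.2, 6.8]
opening: 0.337
```

```bash
python3 - <<'E'
from h import *
s=bot.read_state(); print(s['time'],s['ee_pos'].round(4),np.degrees(np.arctan2(*yaw(s)[[1,0],1])),s['contact_force'].round(2),s['opening'])
im=bot.camera("side")[:,:,::-1]; cv2.imwrite('pics/s5.png',cv2.resize(im[220:400,250:430],None,fx=3.2,fy=3.2))
E
```

```text
12.225 [0.4822 0.3184 0.0066] 96.79975212577862 [-0.86 -1.21  6.85] 0.33744971936077334
```

View pics/s5.png

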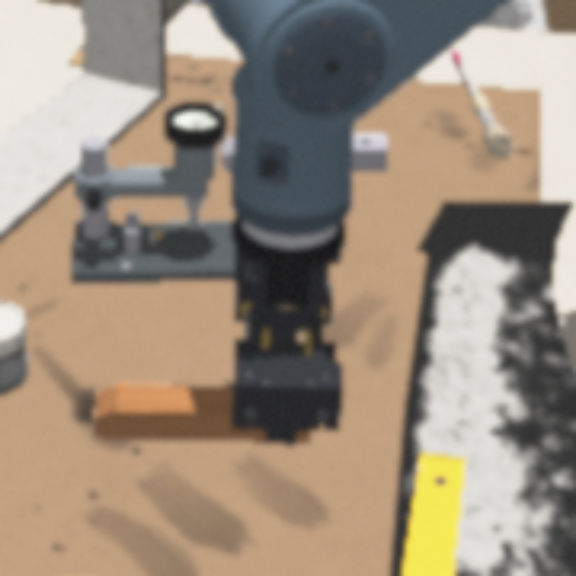

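Sleeper is gripped. Lift it, back off, and swing it round to the comparator's axis (yaw 10.4°, centre line through (0.465, 0.0968) and (0.575, 0.1169)).

drive_tool(
  targets=[0,0,0.04,0,0.02,-0.02,0,0.02,0,0.02,-0.05,-0.03,0,1.8,0.02,-0.05,-0.03,0,1.8,0.02,0,-0.06,0,0,0.02],
)

```text
time: 12.9
ee_pos: [0.3574, 0.1984, 0.0647]
eef_rot: [0.703, -0.066, 0.705, 0.066]
contact_force: [1.5, -0.5, -0.5]
opening: 0.338
```

drive_tool(
  targets=[0,-0.06,0,0,0.02,0,-0.06,0,0,0.02,0,0,-0.03,0,0.02,0,0,0,0,0.02],
)

```text
time: 13.4
ee_pos: [0.3597, 0.0776, 0.0342]
eef_rot: [0.703, -0.063, 0.706, 0.063]
contact_force: [0.2, 0.2, -0.3]
opening: 0.344
```

```bash
cat > st.py <<'E'
from h import *
s=bot.read_state(); p=s['ee_pos']; A=np.radians(10.4); d=p[:2]-np.array([.575,.1169])
print(s['time'],p.round(4),'jaw',np.degrees(np.arctan2(*yaw(s)[[1,0],1])).round(2),'F',s['contact_force'].round(2),'along',(s['contact_force'][:2]@[np.cos(A),np.sin(A)]).round(2),'op',s['opening'].round(3),'comp xy',(d@[np.cos(A),np.sin(A)]).round(4),(d@[-np.sin(A),np.cos(A)]).round(4))
E
python3 st.py; python3 - <<'E'
from bars import *
im=bot.camera("side")[:,:,::-1]; cv2.imwrite('pics/s6.png',cv2.resize(im[220:400,250:430],None,fx=3.2,fy=3.2))
a=np.mean([bot.camera("top")[:,:,::-1].astype(float) for _ in range(2)],0); np.save('pics/top3.npy',a)
cv2.imwrite('pics/t6.png',cv2.resize(a[180:320,260:400].astype('uint8'),None,fx=4,fy=4))
E
```

```text
Traceback (most recent call last):
  File "st.py", line 3, in <module>
    print(s['time'],p.round(4),'jaw',np.degrees(np.arctan2(*yaw(s)[[1,0],1])).round(2),'F',s['contact_force'].round(2),'along',(s['contact_force'][:2]@[np.cos(A),np.sin(A)]).round(2),'op',s['opening'].round(3),'comp xy',(d@[np.cos(A),np.sin(A)]).round(4),(d@[-np.sin(A),np.cos(A)]).round(4))
                                                                                                                                                                                            ^^^^^^^^^^^^^^^^^^
AttributeError: 'float' object has no attribute 'round'
```

View pics/s6.png

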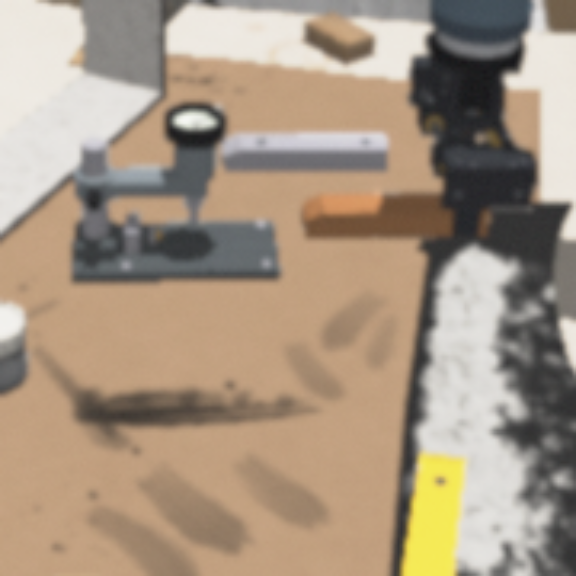

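View pics/t6.png

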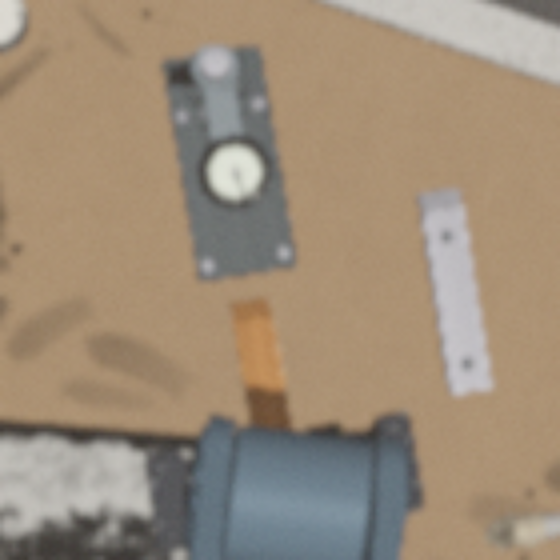

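```bash
sed -i "s/s\['opening'\].round(3)/round(s['opening'],3)/" st.py; python3 st.py; python3 - <<'E'
from bars import *
a=np.load('pics/top3.npy'); s=a[...,2]-a[...,0]
o,pl,pr=line(s,range(259,275),lambda r:324.3+(r-265)*.17,8,.0545)
kl,kr=fit(pl),fit(pr)
print('sleeper yaw',np.degrees(np.arctan([kl[0],kr[0]])),'y@.45',np.polyval(kl,.45),np.polyval(kr,.45),'mid',(np.polyval(kl,.45)+np.polyval(kr,.45))/2,'comp line',.1177+np.tan(np.radians(10.6))*(.45-.576))
print(s[250:262,322].astype(int), px2w("top",255.3,322.4,.045))
E
```

```text
13.55 [0.3616 0.0788 0.0358] jaw 100.48 F [ 0.23 -0.24 -0.22] along 0.19 op 0.338 comp xy -0.2168 0.001
sleeper yaw [10.62203366 12.11495418] y@.45 0.1119140719260315 0.08293605810039076 mid 0.09742506501321113 comp line 0.09411974093488808
[56 56 56 58 57 70 81 85 89 91 96 97] [0.48551433 0.10287848 0.045     ]
```

drive_tool(
  targets=[0.027,0.0035,0,0,0.02,0.0271,0.0049,0,0,0.02,0,0,-0.009,0,0.02,0,0,-0.003,0,0.02,0,0,0,0,0.02],
)

```text
time: 14.18
ee_pos: [0.4138, 0.0869, 0.0226]
eef_rot: [0.703, -0.064, 0.705, 0.064]
contact_force: [0.0, -0.3, -0.6]
opening: 0.339
```

```bash
python3 st.py;python3 - <<'E'
from bars import *
im=bot.camera("side")[:,:,::-1]; cv2.imwrite('pics/s7.png',cv2.resize(im[240:320,260:400],None,fx=5,fy=5))
a=np.mean([bot.camera("top")[:,:,::-1].astype(float) for _ in range(2)],0)
cv2.imwrite('pics/t7.png',cv2.resize(a[190:280,280:370].astype('uint8'),None,fx=6,fy=6))
s=a[...,2]-a[...,0]
o,pl,pr=line(s,range(237,257),lambda r:322+(r-248)*.17,8,.039)
kl,kr=fit(pl),fit(pr)
print('sleeper yaw',np.degrees(np.arctan([kl[0],kr[0]])),'mid',(np.polyval(kl,.5)+np.polyval(kr,.5))/2,'comp line',.1177+np.tan(np.radians(10.6))*(.5-.576))
E
```

```text
14.175 [0.4138 0.0869 0.0226] jaw 100.43 F [ 0.03 -0.33 -0.63] along -0.03 op 0.339 comp xy -0.164 -0.0004
sleeper yaw [12.12293174  9.30734344] mid 0.1050500725023583 comp line 0.10347698659564677
```

View pics/s7.png

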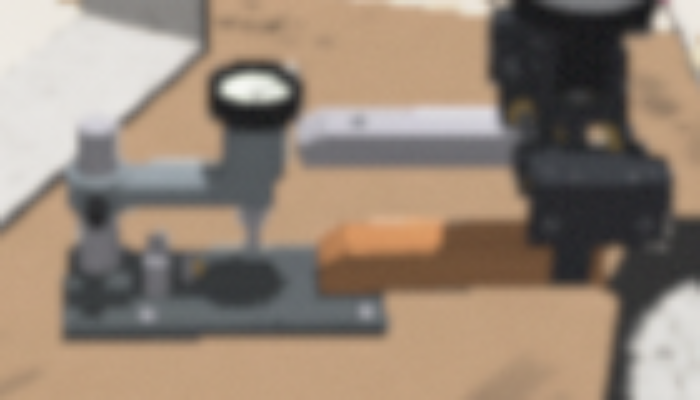

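View pics/t7.png

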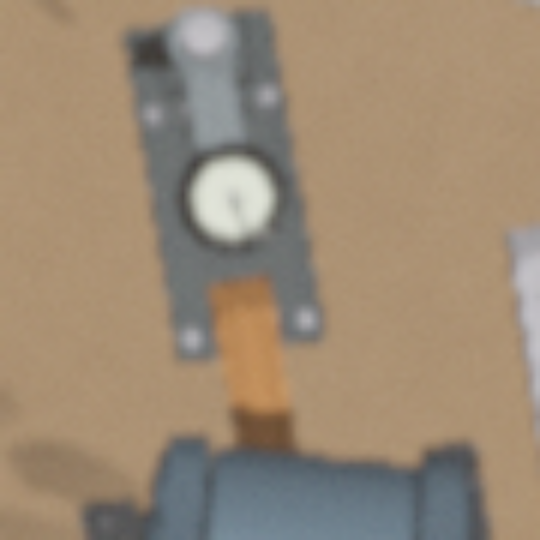

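drive_tool(
  targets=[0,0,-0.002,0,0.02,0,0,-0.001,0,0.02,0,0,0,0,0.02],
)

```text
time: 14.7
ee_pos: [0.4154, 0.0865, 0.0201]
eef_rot: [0.704, -0.064, 0.704, 0.064]
contact_force: [-0.9, 0.2, -1.6]
opening: 0.336
```

```bash
python3 st.py
```

```text
14.7 [0.4154 0.0865 0.0201] jaw 100.38 F [-0.89  0.25 -1.62] along -0.83 op 0.336 comp xy -0.1625 -0.0011
```

drive_tool(
  targets=[0,0,-0.001,0,0.02,0,0,-0.0005,0,0.02,0,0,0,0,0.02],
)

```text
time: 15.08
ee_pos: [0.4155, 0.0865, 0.0187]
eef_rot: [0.704, -0.064, 0.704, 0.064]
contact_force: [-0.1, 0.4, -0.2]
opening: 0.337
```

```bash
python3 st.py
```

```text
15.075 [0.4155 0.0865 0.0187] jaw 100.38 F [-0.12  0.39 -0.23] along -0.04 op 0.337 comp xy -0.1624 -0.0011
```

drive_tool(
  targets=[0.00984,0.0019,0,0,0.02,0.00984,0.0019,0,0,0.02,0.00984,0.0019,0,0,0.02,0.00787,0.0015,0,0,0.02,0.0059,0.0011,0,0,0.02],
)

```text
time: 15.7
ee_pos: [0.4555, 0.0949, 0.0178]
eef_rot: [0.701, -0.064, 0.707, 0.064]
contact_force: [-15.3, -3.3, 10.6]
opening: 0.338
```

```bash
python3 st.py
```

```text
15.7 [0.4555 0.0949 0.0178] jaw 100.44 F [-15.32  -3.34  10.63] along -15.67 op 0.338 comp xy -0.1215 -0.0001
```

```bash
python3 - <<'E'
from bars import *
im=bot.camera("side")[:,:,::-1]; cv2.imwrite('pics/s8.png',cv2.resize(im[245:315,265:385],None,fx=6,fy=6,interpolation=cv2.INTER_CUBIC))
E
python3 st.py
```

```text
15.75 [0.4562 0.0949 0.0179] jaw 100.42 F [-9.86 -0.77  8.38] along -9.84 op 0.338 comp xy -0.1208 -0.0002
```

View pics/s8.png

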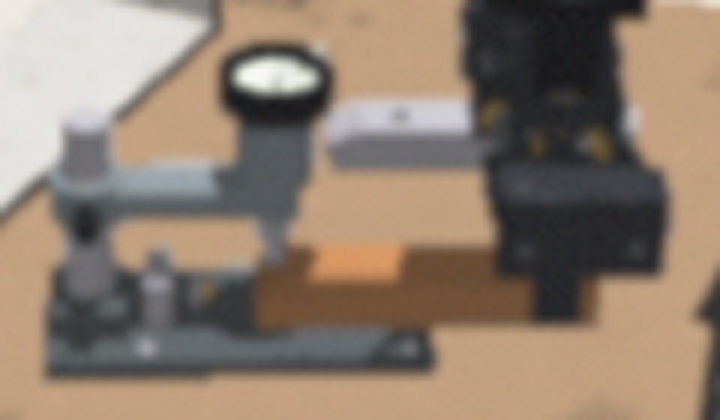

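drive_tool(
  targets=[0,0,0.0005,0,0.02,0,0,0,0,0.02],
)

```text
time: 16.0
ee_pos: [0.4565, 0.095, 0.0183]
eef_rot: [0.702, -0.064, 0.706, 0.064]
contact_force: [-5.9, -1.0, 2.1]
opening: 0.337
```

```bash
python3 st.py
```

```text
16.0 [0.4565 0.095  0.0183] jaw 100.42 F [-5.89 -0.98  2.05] along -5.97 op 0.337 comp xy -0.1205 -0.0002
```

drive_tool(
  targets=[0.002,0.0003,0.0002,0,0.02,0.002,0.0004,0,0,0.02,0.002,0.0003,0,0,0.02,0.002,0.0004,0,0,0.02,0,0,0,0,0.02],
)

```text
time: 16.62
ee_pos: [0.4642, 0.0964, 0.0184]
eef_rot: [0.702, -0.064, 0.706, 0.064]
contact_force: [-5.7, -0.2, 1.9]
opening: 0.339
```

```bash
python3 st.py
```

```text
16.625 [0.4642 0.0964 0.0184] jaw 100.41 F [-5.65 -0.17  1.86] along -5.59 op 0.339 comp xy -0.1127 -0.0002
```

drive_tool(
  targets=[0.002,0.0004,0,0,0.02,0.002,0.0003,0,0,0.02,0,0,0,0,0.02],
)

```text
time: 17.0
ee_pos: [0.4685, 0.0971, 0.0185]
eef_rot: [0.702, -0.064, 0.706, 0.064]
contact_force: [-5.5, -0.3, 1.2]
opening: 0.335
```

```bash
python3 st.py
```

```text
17.0 [0.4685 0.0971 0.0185] jaw 100.41 F [-5.47 -0.33  1.23] along -5.44 op 0.335 comp xy -0.1083 -0.0003
```

drive_tool(
  targets=[0.001,0.0002,0,0,0.02,0.001,0.0002,0,0,0.02,0,0,0,0,0.02],
)

```text
time: 17.38
ee_pos: [0.4703, 0.0974, 0.0185]
eef_rot: [0.702, -0.064, 0.706, 0.064]
contact_force: [-7.2, -0.7, 2.7]
opening: 0.336
```

```bash
python3 st.py
```

```text
17.375 [0.4703 0.0974 0.0185] jaw 100.41 F [-7.18 -0.74  2.67] along -7.19 op 0.336 comp xy -0.1065 -0.0002
```

drive_tool(
  targets=[0.001,0.0002,0,0,0.02,0,0,0,0,0.02],
)

```text
time: 17.62
ee_pos: [0.4712, 0.0976, 0.0184]
eef_rot: [0.702, -0.064, 0.706, 0.064]
contact_force: [-6.7, 0.3, 2.9]
opening: 0.338
```

drive_tool(
  targets=[0.001,0.0002,0,0,0.02,0,0,0,0,0.02],
)

```text
time: 17.88
ee_pos: [0.4722, 0.0978, 0.0184]
eef_rot: [0.702, -0.064, 0.706, 0.064]
contact_force: [-7.9, -1.4, 3.4]
opening: 0.337
```

```bash
python3 st.py; python3 - <<'E'
from bars import *
im=bot.camera("side")[:,:,::-1]; cv2.imwrite('pics/s9.png',cv2.resize(im[245:315,265:385],None,fx=6,fy=6,interpolation=cv2.INTER_CUBIC))
E
```

```text
17.875 [0.4722 0.0978 0.0184] jaw 100.41 F [-7.86 -1.39  3.41] along -7.99 op 0.337 comp xy -0.1046 -0.0002
```

View pics/s9.png

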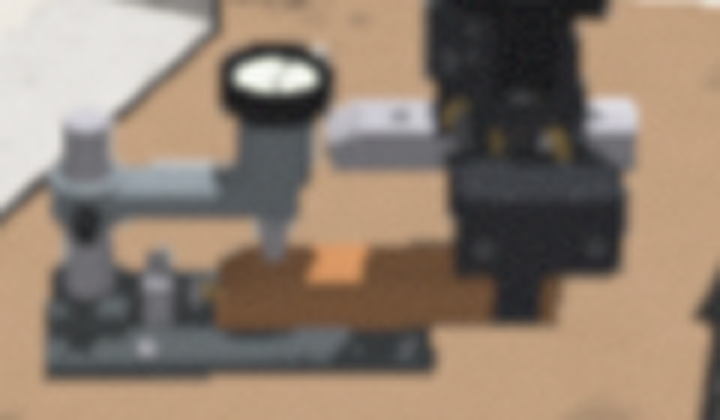

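drive_tool(
  targets=[0.001,0.0002,0.0002,0,0.02,0,0,0,0,0.02],
)

```text
time: 18.18
ee_pos: [0.4741, 0.0981, 0.0186]
eef_rot: [0.703, -0.064, 0.706, 0.064]
contact_force: [-3.5, -0.7, -3.9]
opening: 0.34
```

drive_tool(
  targets=[0.001,0.0002,0.0002,0,0.02,0,0,0,0,0.02],
)

```text
time: 18.42
ee_pos: [0.4761, 0.0982, 0.0193]
eef_rot: [0.704, -0.064, 0.705, 0.064]
contact_force: [-3.7, 0.8, -4.2]
opening: 0.338
```

drive_tool(
  targets=[0.001,0.0002,0,0,0.02,0,0,0,0,0.02],
)

```text
time: 18.68
ee_pos: [0.4778, 0.0984, 0.0197]
eef_rot: [0.704, -0.064, 0.704, 0.064]
contact_force: [-4.1, 0.1, -4.5]
opening: 0.335
```

```bash
python3 st.py
```

```text
18.675 [0.4778 0.0984 0.0197] jaw 100.39 F [-4.06  0.08 -4.48] along -3.98 op 0.335 comp xy -0.099 -0.0007
```

drive_tool(
  targets=[0.0005,0.0001,-0.0007,0,0.02,0,0,0,0,0.02],
)

```text
time: 18.92
ee_pos: [0.4784, 0.0984, 0.0192]
eef_rot: [0.704, -0.064, 0.704, 0.064]
contact_force: [-4.0, -0.5, -3.2]
opening: 0.336
```

```bash
python3 st.py; python3 - <<'E'
from bars import *
im=bot.camera("side")[:,:,::-1]; cv2.imwrite('pics/s10.png',cv2.resize(im[245:315,265:385],None,fx=6,fy=6,interpolation=cv2.INTER_CUBIC))
E
```

```text
18.925 [0.4784 0.0984 0.0192] jaw 100.39 F [-4.03 -0.54 -3.2 ] along -4.06 op 0.336 comp xy -0.0983 -0.0007
```

View pics/s10.png

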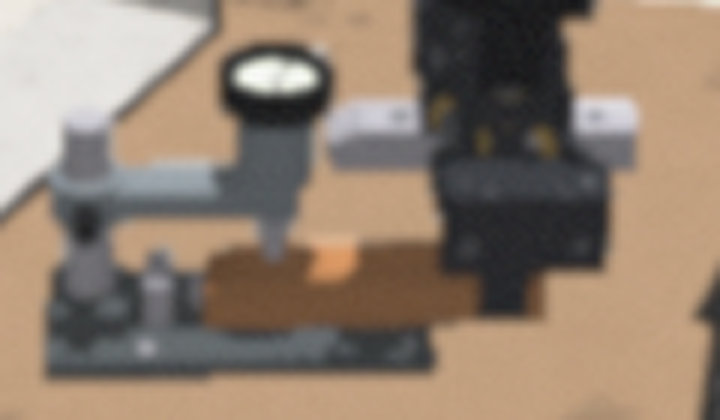

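drive_tool(
  targets=[0.0005,0.0001,-0.0006,0,0.02,0,0,0,0,0.02],
)

```text
time: 19.23
ee_pos: [0.4785, 0.0985, 0.0186]
eef_rot: [0.704, -0.064, 0.704, 0.064]
contact_force: [-6.5, -1.2, -1.4]
opening: 0.335
```

drive_tool(
  targets=[0.0007,0.0001,0,0,0.02,0,0,0,0,0.02],
)

```text
time: 19.48
ee_pos: [0.4786, 0.0985, 0.0185]
eef_rot: [0.703, -0.064, 0.705, 0.064]
contact_force: [-8.6, -1.2, 1.4]
opening: 0.336
```

drive_tool(
  targets=[0.0007,0.0001,0,0,0.02,0,0,0,0,0.02],
)

```text
time: 19.73
ee_pos: [0.4786, 0.0985, 0.0185]
eef_rot: [0.703, -0.064, 0.705, 0.064]
contact_force: [-11.8, -3.0, 4.9]
opening: 0.339
```

```bash
python3 st.py
```

```text
19.725 [0.4786 0.0985 0.0185] jaw 100.41 F [-11.84  -2.95   4.94] along -12.18 op 0.339 comp xy -0.0982 -0.0007
```

Motion has stopped: the force rises with no advance, so the sleeper is on the nose. About 12 N at the tool less about 4 N sliding friction gives about 8 N on the stop. Hold it steady, ease off and release.

drive_tool(
  targets=[0,0,0,0,0.02,0,0,0,0,0.02,0,0,0,0,0.02,0,0,0,0,0.02],
)

```text
time: 20.23
ee_pos: [0.4786, 0.0985, 0.0185]
eef_rot: [0.703, -0.064, 0.705, 0.064]
contact_force: [-12.0, -2.6, 4.8]
opening: 0.339
```

```bash
python3 st.py; python3 - <<'E'
from bars import *
im=bot.camera("side")[:,:,::-1]; cv2.imwrite('pics/s11.png',cv2.resize(im[245:315,265:385],None,fx=6,fy=6,interpolation=cv2.INTER_CUBIC))
a=bot.camera("top")[:,:,::-1]; cv2.imwrite('pics/t11.png',cv2.resize(a[190:280,280:370],None,fx=6,fy=6))
E
```

```text
20.225 [0.4786 0.0985 0.0185] jaw 100.4 F [-11.96  -2.57   4.84] along -12.22 op 0.339 comp xy -0.0982 -0.0007
```

View pics/s11.png

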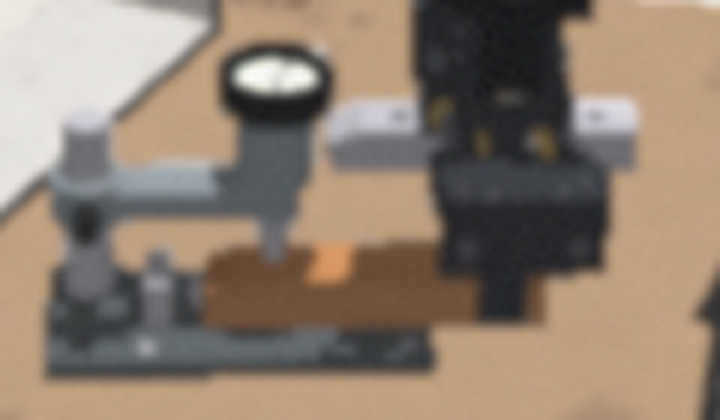

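View pics/t11.png

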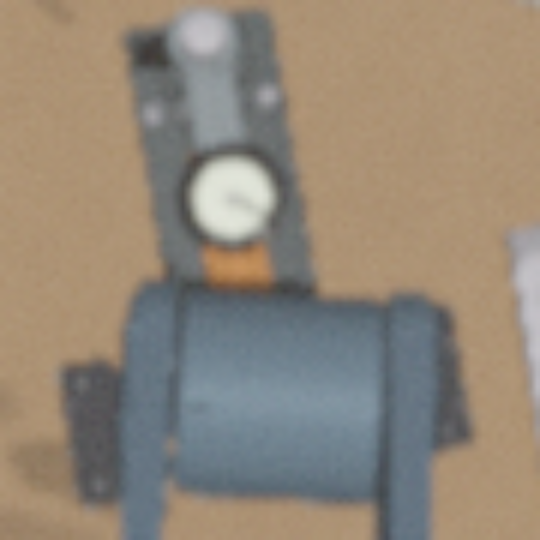

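Seated: the front is on the nose at (203,290) in the side crop and the needle is deflected. Ease off and release.

drive_tool(
  targets=[-0.001,-0.0002,0.0003,0,0.02,0,0,0,0,0.034,0,0,0,0,0.05,0,0,0,0,0.065,0,0,0,0,0.065],
  squeeze=10,
)

```text
time: 20.95
ee_pos: [0.4798, 0.0985, 0.0191]
eef_rot: [0.705, -0.064, 0.704, 0.064]
contact_force: [0.0, 0.5, -0.4]
opening: 0.7
```

```bash
python3 st.py
```

```text
20.95 [0.4798 0.0985 0.0191] jaw 100.38 F [ 0.02  0.52 -0.36] along 0.11 op 0.7 comp xy -0.097 -0.0009
```

drive_tool(
  targets=[0,0,0.04,0,0.07,-0.03,-0.005,0.05,0,0.07,-0.06,-0.01,0.0,0,0.07,-0.05,0.0,0,0,0.07,0,0,0,0,0.07],
)

```text
time: 21.58
ee_pos: [0.3359, 0.0839, 0.1081]
eef_rot: [0.704, -0.064, 0.705, 0.064]
contact_force: [0.2, -0.6, 1.0]
opening: 0.792
```

```bash
python3 ring.py r2; python3 - <<'E'
from bars import *
from scipy.optimize import least_squares
a=cv2.imread('pics/r2_top_full.png').astype(float); b=cv2.imread('pics/r2_side_full.png')
s=a[...,2]-a[...,0]
o,pl,pr=line(s,range(234,258),lambda r:320.8+(r-245)*.18,8,.038)
kl,kr=fit(pl),fit(pr)
print('sleeper yaw',np.degrees(np.arctan([kl[0],kr[0]])),'mid@.5',(np.polyval(kl,.5)+np.polyval(kr,.5))/2,'comp line',.1177+np.tan(np.radians(10.6))*(.5-.576))
cv2.imwrite('pics/s12.png',cv2.resize(b[245:315,265:385],None,fx=6,fy=6,interpolation=cv2.INTER_CUBIC))
cv2.imwrite('pics/t12.png',cv2.resize(a[180:290,250:410],None,fx=5,fy=5,interpolation=cv2.INTER_CUBIC))
E
```

```text
[-180 -170 -160 -150 -140 -130 -120 -110 -100  -90  -80  -70  -60  -50
  -40  -30  -20  -10    0   10   20   30   40   50   60   70   80   90
  100  110  120  130  140  150  160  170]
needle top 0.009 [219 218 216 213 206 198 194 200 207 213 217 219 220 220 220 221 221 221
 220 220 220 220 220 220 220 220 220 220 220 220 221 221 220 220 220 220]
needle top 0.012 [221 220 219 218 211 201 198 202 213 218 219 218 218 218 219 218 218 218
 217 217 217 218 219 219 219 219 220 220 221 221 221 222 221 221 220 221]
needle top 0.015 [214 212 209 211 203 192 184 192 204 209 207 202 203 201 202 202 200 201
 200 201 201 204 209 207 207 207 210 211 210 212 214 216 214 214 212 212]
ring top 0.021 [132 126 123 127 137 122  98 108 106 107 104  99  96  96  95  94  93  96
 101  99 101 108 105  99  96 100 105 109 103 107 116 121 123 126 132 129]
ring top 0.023 [114 107  99 116 125 110  96  98  96  95  91  84  86  82  79  83  83  93
  95 102 106  95  85  76  78  80  84  80  84  83  82  86  90  99 106 109]
ring top 0.0245 [108 102 105 112 121 105  97 100  95  93  89  89  87  87  85  86  86 101
 111 115 120 107  91  80  80  83  83  82  84  79  79  83  83  90 110 104]
ring side 0.021 [69 69 74 74 81 87 78 72 67 72 82 84 82 79 76 78 69 71 70 67 69 66 61 59
 58 58 55 54 50 53 54 61 66 66 69 69]
ring side 0.0235 [ 80  85  88  88  89  98  85  69  56  61  71  67  61  75  73  76  75  89
 100 103  96  76  54  38  39  38  42  40  36  40  42  39  42  42  56  67]
21.875 [0.3404 0.0834 0.1091] 100.3822613965934 [ 0.32  0.23 -0.17]
sleeper yaw [12.01154192  8.20668641] mid@.5 0.10475124934431225 comp line 0.10347698659564677[ WARN:0@1.307] global loadsave.cpp:1063 imwrite_ Unsupported depth image for selected encoder is fallbacked to CV_8U.
```

View pics/s12.png

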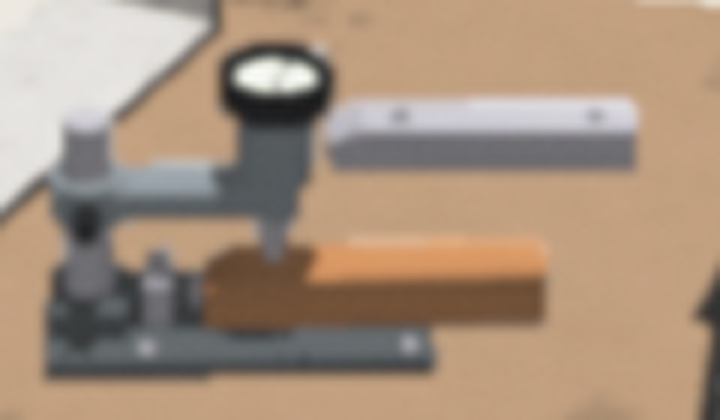

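View pics/t12.png

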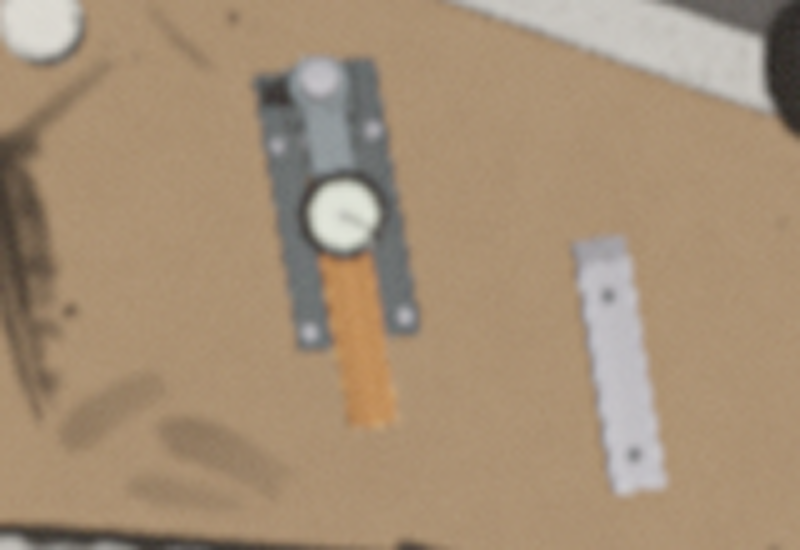

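The sleeper stays on the nose, square and centred within about 1.5 mm. The needle has shifted by about +0.31 rad, the ring mark hasn't moved, and the master lies flat and clear. Handing in.

```bash
python3 -c "
from plant import bot
print(bot.hand_in())"
```

```text
the job is handed in; nothing more can be done
None
```

I turned the ring about 67° clockwise with the master still under the plunger, then drew the master out and laid it flat to the right of the comparator. I slid the sleeper in until it stopped on the back stop. I held it there at about 12 N on the tool, then eased off and let go. I took about 4 N of that as sliding friction, leaving roughly 8 N on the stop. The job was handed in at about 22 s and no verdict was reported.

**Last checks:**
- **Ring:** the fit put the white mark about 1° from where the needle stood on the master. A coarser side-camera reading was several degrees off, and I trusted the fit. The mark had not moved by the final pictures.
- **Needle:** it swung about +0.31 rad from its place on the master, as expected for the sleeper.
- **Sleeper:** it still bears on the nose after release. It is about 1.3 mm off centre by camera and about 1 mm by arm pose, which differ in sign. The two edges of the fit gave yaws of 12.0° and 8.2°, against about 10.5° for the base.
- **Master:** it lies flat, about 0.18 m from the plunger axis.
- **Stop button:** I judged this from the sleeper touching the nose and not from a reading.
- **Bystanders:** the arm kept well clear of them, but I did not measure them at the end.

Pushing the sleeper up its bevel briefly took 15.7 N at the tool, before it reached the stop.

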